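# Rock a pendulum tilt gauge to its mark on an uneven stud

### The arm

A 6-joint arm with a two-finger parallel gripper is mounted at the origin on a cart in front of the work surface, level with it; the furniture and walls round the work are solid. World frame = base frame: x ahead of the robot, y to its left, z up, the work surface at z = 0. Lengths are in m, angles in rad, forces in N, time in s.
With the tool pointing down it reaches from about 0.425 to 0.95 m from the base axis. Payload 3.5 kg.
Tool frame: the origin (TCP) lies on the centre line of the jaws, within the pads' length; the fingertips stand 25 mm ahead of it and the grasp point (between the pads) lies 6 mm ahead of it (ctrl.finger_overhang is the distance from the TCP to the fingertips, in m); z points along the fingers, y is the line along which they close (so a half turn about z gives the same grasp; the last joint's range is limited). The gripper opens to 85 mm and grips with 20 to 120 N. Pads are 22 mm wide; open, the fingers measure 114 mm over their backs; the gripper's body (76 mm by 85 mm) begins 54 mm behind the grasp point. The pads swing forward as they close: fully open they stand 13 mm farther back than shut.
Start: joints at [-1.321, 0.286, 1.577, -0, 1.279, -0.15], TCP at [0.263, -0.622, 0.256] pointing down, gripper open.
Joint ranges: [-2.77, 2.77], [-0.9, 2.22], [0.21, 2.48], [-1.53, 4.67], [0.24, 2.81], [-2.84, 2.84]. Speed limits (rad/s): [2.79, 2.79, 3.14, 3.14, 3.14, 3.14].

### API

Orientations are given as a unit quaternion [x, y, z, w].
In Python, from plant import get_state, imaging, job, ctrl gives the robot as it stands.
- The arm moves only by the tool jog_arm, never from a script. Its argument "increments" is a list of rows, each an object of numbers: "dx", "dy", "dz": the shift along the world's x, y, z each as a share of 12 cm, from -1 to 1; "ax", "ay", "az": the turn, a rotation vector about the world's x, y, z each as a share of pi/2 rad, from -1 to 1; "gripper": the gripper command: -1 is shut, 1 is fully open, values between are in proportion. A call has 1 to 10 rows; each row is the pose to reach, as a shift and turn from the pose commanded when the call began; what a row does not reach only later rows make up. A row lasts 1/10 s, in which the tool goes at most 50 mm and 8.59 degrees, less where a joint would pass 70% of its speed; a pose out of reach is approached as far as the arm can. A call with a number of a shift or a turn outside -1 to 1 is refused whole. A call with a gripper value outside its range is refused whole. The fingers move at their own pace and stop on an object; "force" is the grip in N (left out, the last holds). Time passes only in rows, so rows that repeat a pose let the fingers close. It gives the time, the measured TCP pose, the force, the opening and the grip force at its end, in the units of the state.
- get_state(): the state, without advancing time (a new reading comes with each control period).
- imaging.read_camera(name): name is "scene" or "top" or "wrist"; returns a dict with "frame" (400x640x3 uint8, blue, green, red), "depth" (400x640 float32, m along the optical axis (not along the pixel's ray), 0 where there is no reading), "camera_matrix" (3x3 intrinsics, pixels), "dist" ([k1, k2, p1, p2, k3] as OpenCV has them; the pictures are not rectified), "extrinsics" (4x4, takes a point from camera to world coordinates); the wrist camera has in their place "mount" (4x4, takes a point from camera to tool coordinates, whose origin is the TCP and whose axes are the flange's). Camera axes: x right, y up, looking along -z (the intrinsics and any distortion apply to the point x, -y, -z); pixel columns grow to the right and rows downward; lengths in m; the calibration is good to about 2 mm. A picture is of the moment at which its call begins: read the wrist's pose just before it.
- job.sign_off(): hands the job in; it is judged then, once.
The state is a dict: "time": time; "qpos": joint angles; "dq": joint speeds; "joint_efforts": joint torques, N m; "eef_pos": TCP position; "tcp_rot": TCP orientation; "contact_force": force on the tool from outside, world axes, zero at the start; "wrist_torque": the same for the moment, N m; "opening": opening from 0.0 (shut) to 1.0 (fully open); "finger_force": force on a finger pad.
Only numpy, scipy, OpenCV 4.12 (cv2) and the standard library are available. Lean on these libraries where they do the work, as an engineer would, in place of code of your own. Each camera call takes 0.05 s, during which the arm holds its last target. There are 200 camera calls.

### The job

Pick up the blue pendulum tilt gauge by its black grip and set it down level and centred across the uneven brass stud of the sprung stand, its length across the ridges. Then, keeping it resting on the stud, rock it sideways until its swinging pointer comes to rest on the red mark on the dial, and finish while holding it there: still gripped, still, and resting on the stud with the sprung seat pressed down a little but never to its stop. Leave the two cups and the dropper bottle where they stand.

Things in the scene. Friction and masses are not known exactly. Their poses are not given: they have to be found in the camera images.
- gauge: Loose pendulum tilt gauge, 0.3 kg: sole 40 (x) by 96 (y) by 14 mm, flat beneath; on it an upright blue disc 96 mm across, 22 mm thick, centre 62 mm up; on top a black grip; 156 mm high. Origin: centre of the underside. z up, y along the sole, white dial facing -x. Starts standing on the bench, dial roughly toward the robot.
- gauge_grip (a point): Centre of the gauge's black ribbed grip, 135 mm above the middle of the underside: a block 24 (x) by 22 (y) by 42 mm high, to be gripped across y from above; below it a neck 18 mm wide down to the disc's top at 110 mm. Same axes as the gauge.
- gauge_sole (a point): Middle of the gauge's flat underside, same axes as the gauge. (A tall grey analyser stands behind and to the left of the work, y above -0.2, x from about 0.55: pass in front of it.)
- pointer (a joint): Pendulum pointer (black needle, brass bob) on a pivot high on the dial, 92 mm above the underside; hangs down by gravity, settles in about 1 s. Value: angle on the dial in rad, 0 straight toward the sole, so equal to the gauge's sideways lean about its +x axis: positive when it leans toward its -y side (clockwise as seen facing the dial).
- mark (a joint): Red mark low on the dial, 7 mm wide, 54 to 64 mm from the pointer's pivot; stiff, to be left as it is. Value: its angle about the pivot in rad, same zero and sense as the pointer, between 0.16 and 0.34. The pointer is on the middle of the mark when the two values agree.
- pointer_tip (a point): Tip of the pointer, 58 mm from its pivot, on the dial side of the gauge.
- mark_spot (a point): Middle of the red mark, 58 mm from the pointer's pivot, where the pointer tip should stand.
- stand: Grey sprung stand fixed to the bench, base 100 x 100 x 18 mm, origin under its centre, z up, front -x. A black plunger carries a seat 56 (x) by 52 (y) mm with the brass stud: three round-topped ridges 52 mm long along x, at y = 0 (top 74 mm above the bench, spring up), y = -15 mm (2.5 mm lower) and y = +16 mm (5 mm lower).
- stud_top (a point): Middle of the top of the stud's highest (middle) ridge; goes down with the seat; same axes as the stand. The gauge is to stand here with its x axis along the stand's x, dial to the stand's front, so that its sole lies across the ridges.
- seat (a joint): How far the sprung seat is pressed down, in m: 0 up, 0.020 at its stop. It begins to move at about 1.5 N of load, and takes 0.5 N more per mm; about 3 mm under the gauge's own weight.
- orange_cup: Bystander: specimen cup with orange lid, 52 mm across, 56 mm high, origin at the centre of its underside.
- white_cup: Bystander: specimen cup with white lid, 52 mm across, 56 mm high, origin at the centre of its underside.
- stain_bottle: Bystander: amber dropper bottle with black cap, 38 mm across, 112 mm high, origin at the centre of its underside.
Mind the look-alikes: they are no part of the job. Several things have the shape of the stand; the one meant has the colours described above.

How it is judged:
By the outcome, as a careful person would: the job done as asked, in the order asked, and still so for the second after the job is handed in, while the arm keeps its last pose, push and grip.
It also fails if it takes over 42 s, if anything falls off the work surface, if the arm or the gripper's body presses on something with over 40 N, if the wrist force passes 120 N, or if a joint passes its speed limit or range.

## Working session

There is one attempt and no reset: what is moved stays moved. The work goes in short steps, Python scripts to look and compute and a tool call to move; the robot and the scene stay as the last step left them, time stands still between calls to the robot, and variables do not carry over. Pictures are saved under pics/ and viewed, at most 10 in all, crops included, and the job is handed in when it is done.

Besides the shell and the picture viewer there is one more tool, called after ">>>" as name(argument=value, ...) on one line, values as JSON. jog_arm: Moves the arm, as the interface text tells. Shift numbers are shares of 12 cm and turn numbers shares of pi/2 rad, none past 1 either way. Its arguments: {"type":"object","properties":{"increments":{"type":"array"},"force":{"type":"number"}},"required":["increments"]}

```bash
mkdir -p pics; cat > h.py <<'E'
import numpy as np, cv2
from plant import get_state, imaging, job, ctrl
from scipy.spatial.transform import Rotation as R
def cam(n):
    s=get_state(); c=imaging.read_camera(n)
    if 'extrinsics' in c: T=np.array(c['extrinsics'])
    else:
        W=np.eye(4); W[:3,:3]=R.from_quat(s['tcp_rot']).as_matrix(); W[:3,3]=s['eef_pos']; T=W@np.array(c['mount'])
    c['T']=T; c['K']=np.array(c['camera_matrix'],float); c['D']=np.array(c['dist'],float); return c
def rays(c,uv):
    p=cv2.undistortPoints(np.array(uv,float).reshape(-1,1,2),c['K'],c['D'])[:,0]
    d=np.c_[p[:,0],-p[:,1],-np.ones(len(p))]
    return c['T'][:3,3], d@c['T'][:3,:3].T      # d scaled so that depth multiplies it
def onplane(c,uv,z):
    o,d=rays(c,uv); return o+d*((z-o[2])/d[:,2])[:,None]
def pts(c,mask):
    v,u=np.nonzero(mask&(c['depth']>0)); o,d=rays(c,np.c_[u,v]); return o+d*c['depth'][v,u][:,None], np.c_[u,v]
def proj(c,P):
    q=np.linalg.inv(c['T'])@np.r_[P,1]; return cv2.projectPoints(np.array([[q[0],-q[1],-q[2]]]),np.zeros(3),np.zeros(3),c['K'],c['D'])[0].ravel()
E
python3 - <<'E'
from h import *
import pickle
a,b=cam('scene'),cam('top')
for n,c in(('scene',a),('top',b)):
    cv2.imwrite(f'pics/{n}0.png',c['frame']); print(n,c['T'].round(3).tolist(),c['K'].round(1).tolist())
print(get_state())
pickle.dump((a,b),open('c0.pkl','wb'))
E
```

```text
scene [[0.885, 0.184, -0.427, 0.111], [-0.465, 0.398, -0.791, -1.146], [0.024, 0.899, 0.437, 0.548], [0.0, 0.0, 0.0, 1.0]] [[429.1, 0.0, 325.4], [0.0, 429.1, 197.6], [0.0, 0.0, 1.0]]
top [[0.012, 0.993, -0.118, 0.398], [-1.0, 0.012, -0.004, -0.365], [-0.003, 0.118, 0.993, 0.969], [0.0, 0.0, 0.0, 1.0]] [[389.1, 0.0, 328.8], [0.0, 389.1, 197.1], [0.0, 0.0, 1.0]]
{'time': 0.1, 'qpos': array([-1.32099169e+00,  2.87132555e-01,  1.57804955e+00, -5.50932468e-05,
        1.27861656e+00, -1.49990401e-01]), 'dq': array([ 0.00104425, -0.00193187, -0.00455344, -0.0002606 , -0.00167345,
        0.00115139]), 'joint_efforts': array([ 4.77474296e-04, -4.07295656e+01, -2.93698990e+01, -1.63217442e-04,
        3.43168584e-03,  4.62734451e-08]), 'eef_pos': array([ 0.26261387, -0.62121867,  0.2550382 ]), 'tcp_rot': array([ 9.80084755e-01,  1.98576576e-01, -8.13625279e-05, -1.10031668e-03]), 'contact_force': array([0.48823713, 0.0265237 , 0.48636021]), 'wrist_torque': array([-0.00486731,  0.00230827, -0.00292107]), 'finger_force': 0.0, 'opening': 1.001294878593059}
```

View pics/scene0.png

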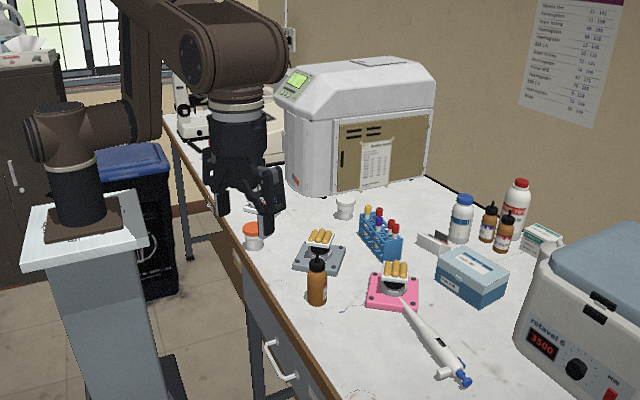

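View pics/top0.png

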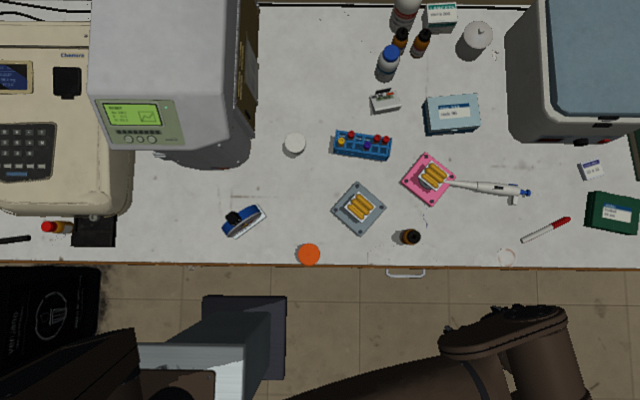

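The scene view shows the arm hiding the gauge, with the grey stand at (320,255). The top view shows the gauge at (244,220), the grey stand at (358,209), the orange cup at (308,254), the white cup at (293,144) and the bottle at (409,237). The pink stand is the look-alike.

```bash
python3 - <<'E'
from h import *
import pickle
a,b=pickle.load(open('c0.pkl','rb'))
f=b['frame']; hsv=cv2.cvtColor(f,cv2.COLOR_BGR2HSV)
def win(x0,x1,y0,y1):
    m=np.zeros(f.shape[:2],bool); m[y0:y1,x0:x1]=1; return m
crop=f[170:270,210:420]; cv2.imwrite('pics/crop0.png',cv2.resize(crop,None,fx=3.8,fy=3.8,interpolation=cv2.INTER_CUBIC))
blue=win(215,275,195,245)&(hsv[...,0]>98)&(hsv[...,0]<125)&(hsv[...,1]>130)
P,_=pts(b,blue); print('blue z',np.percentile(P[:,2],[1,50,99]))
for lo,hi in((.08,.125),(.005,.07)):
    Q=P[(P[:,2]>lo)&(P[:,2]<hi)]; 
    if len(Q)>5:
        r=cv2.minAreaRect((Q[:,:2]*1000).astype(np.float32)); print(lo,len(Q),Q.mean(0).round(4),r)
A,_=pts(b,win(215,275,195,245)); Q=A[(A[:,2]>.125)]; print('grip',len(Q),Q.mean(0).round(4),Q[:,2].max(), cv2.minAreaRect((Q[:,:2]*1000).astype(np.float32)))
br=win(335,382,188,228)&(hsv[...,0]>12)&(hsv[...,0]<28)&(hsv[...,1]>110)&(hsv[...,2]>110)
P,uv=pts(b,br); print('brass',len(P),P.mean(0).round(4),np.percentile(P[:,2],[5,50,95]),cv2.minAreaRect((P[:,:2]*1000).astype(np.float32)))
n,l,st,ce=cv2.connectedComponentsWithStats(br.astype(np.uint8))
for i in range(1,n):
    if st[i,4]>15:
        q,_=pts(b,l==i); c0=q[:,:2].mean(0); w=np.linalg.svd(q[:,:2]-c0)[2][0]; print(st[i,4],q.mean(0).round(4),np.percentile(q[:,2],95).round(4),np.degrees(np.arctan2(w[1],w[0])).round(1))
A,_=pts(b,win(325,392,178,240)); Q=A[(A[:,2]>.011)&(A[:,2]<.026)]; print('base',cv2.minAreaRect((Q[:,:2]*1000).astype(np.float32)))
for nme,w in(('or',win(295,322,240,268)),('wh',win(280,308,130,158)),('bot',win(395,422,225,250))):
    A,_=pts(b,w); z=.03 ; Q=A[A[:,2]>z]; print(nme,cv2.minEnclosingCircle((Q[:,:2]*1000).astype(np.float32)))
A,_=pts(b,win(80,255,0,170)); Q=A[A[:,2]>.1]; print('analyser',Q.min(0),Q.max(0))
E
```

```text
blue z [0.06880685 0.10082756 0.15416996]
0.08 219 [ 0.4532 -0.1631  0.0995] ((449.17047119140625, -157.938232421875), (19.254186630249023, 84.34390258789062), 38.707359313964844)
grip 158 [ 0.4477 -0.1595  0.1505] 0.15867010417145055 ((448.5572509765625, -156.93690490722656), (24.703998565673828, 22.394817352294922), 38.07059097290039)
brass 331 [ 0.4838 -0.4341  0.0698] [0.06575846 0.06970641 0.0739029 ] ((484.36163330078125, -434.29266357421875), (48.581092834472656, 43.72602462768555), 48.84862518310547)
332 [ 0.4838 -0.4341  0.0698] 0.0739 -142.7
base ((483.1053771972656, -433.4411926269531), (99.89830017089844, 100.30681610107422), 49.068565368652344)
or ((371.44952392578125, -315.2220458984375), 25.957529067993164)
wh ((638.8381958007812, -277.48046875), 26.316537857055664)
bot ((415.081787109375, -553.2022705078125), 18.989809036254883)
analyser [ 0.55511976 -0.17864921  0.10004896] [0.96860059 0.19957635 0.36195244]
```

View pics/crop0.png

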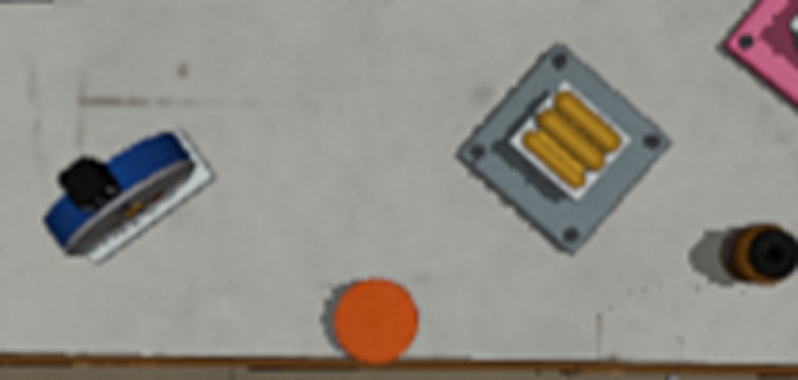

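The gauge's black grip is at crop (85,180). On the grey stand the ridges run from upper left to lower right, around crop (575,140). The base and stud both give a stand yaw of about 49°, and the gauge yaw is about 38.5°. I'm moving toward the gauge now.

>>> jog_arm(increments=[{"dx":0.13,"dy":0.33,"az":0.06},{"dx":0.26,"dy":0.67,"az":0.12},{"dx":0.4,"dy":1,"az":0.172}])

```text
$.increments[0]: bad value
```

>>> jog_arm(increments=[{"dx":0.13,"dy":0.33},{"dx":0.26,"dy":0.67},{"dx":0.4,"dy":1}])

```text
$.increments[0]: bad value
```

>>> jog_arm(increments=[{"dx":0.13,"dy":0.33},{"dx":0.26,"dy":0.67},{"dx":0.4,"dy":1}])

```text
$.increments[0]: bad value
```

```bash
python3 - <<'E'
from h import *
import pickle
a,b=pickle.load(open('c0.pkl','rb'))
s=get_state(); print(s['time'],s['eef_pos'],s['tcp_rot'],ctrl.finger_overhang)
# ridge heights across stand y
f=b['frame']; hsv=cv2.cvtColor(f,cv2.COLOR_BGR2HSV); br=np.zeros(f.shape[:2],bool); br[188:228,335:382]=1
br&=(hsv[...,0]>12)&(hsv[...,0]<28)&(hsv[...,1]>110)&(hsv[...,2]>110)
P,_=pts(b,br); t=np.radians(49); d=P[:,:2]-[.4837,-.4338]; y=d@[-np.sin(t),np.cos(t)]
for lo in range(-24,25,4):
    q=P[(y*1000>=lo)&(y*1000<lo+4),2]; print(lo,len(q),np.percentile(q,90).round(4) if len(q) else '')
c=cam('wrist'); cv2.imwrite('pics/w1.png',c['frame']); pickle.dump(c,open('w1.pkl','wb')); print(np.array(c['mount']).round(3).tolist(),c['K'].round(0).tolist())
E
```

```text
0.1 [ 0.26261387 -0.62121867  0.2550382 ] [ 9.80084755e-01  1.98576576e-01 -8.13625279e-05 -1.10031668e-03] 0.025
-24 17 0.0689
-20 33 0.0716
-16 33 0.0734
-12 23 0.0714
-8 24 0.0732
-4 33 0.0741
0 39 0.0744
4 24 0.0747
8 29 0.0683
12 34 0.0693
16 34 0.0699
20 8 0.0682
24 0 
[[0.001, 0.965, 0.262, 0.066], [1.0, -0.0, -0.001, -0.001], [-0.001, 0.262, -0.965, -0.118], [0.0, 0.0, 0.0, 1.0]] [[352.0, 0.0, 315.0], [0.0, 352.0, 199.0], [0.0, 0.0, 1.0]]
```

View pics/w1.png

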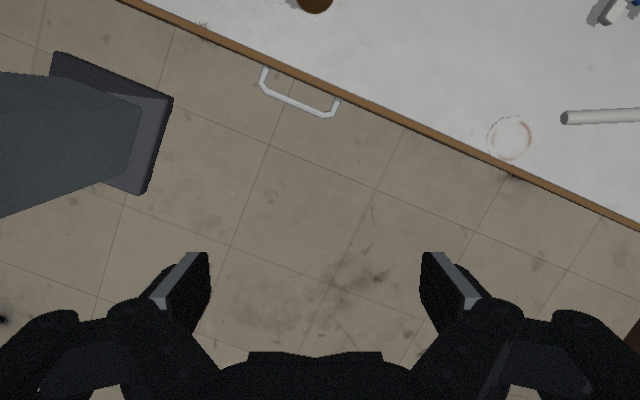

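The low ridge is on the +y side, so a yaw of +49° is confirmed. The wrist picture shows only the floor and the bench edge because the move was refused. Each row apparently needs all the keys.

>>> jog_arm(increments=[{"dx":0.13,"dy":0.33,"dz":0,"ax":0,"ay":0,"az":0.06,"gripper":1},{"dx":0.26,"dy":0.67,"dz":0,"ax":0,"ay":0,"az":0.12,"gripper":1},{"dx":0.4,"dy":1,"dz":0,"ax":0,"ay":0,"az":0.172,"gripper":1}])

```text
time: 0.45
eef_pos: [0.3108, -0.5003, 0.2556]
tcp_rot: [0.944, 0.33, 0.0, -0.001]
contact_force: [0.1, 0.7, 1.0]
opening: 1.002
finger_force: 0.0
```

>>> jog_arm(increments=[{"dx":0.13,"dy":0.33,"dz":0,"ax":0,"ay":0,"az":0,"gripper":1},{"dx":0.26,"dy":0.67,"dz":0,"ax":0,"ay":0,"az":0,"gripper":1},{"dx":0.4,"dy":1,"dz":0,"ax":0,"ay":0,"az":0,"gripper":1}])

```text
time: 0.75
eef_pos: [0.3589, -0.3798, 0.256]
tcp_rot: [0.944, 0.329, 0.0, -0.0]
contact_force: [0.5, 0.4, 0.1]
opening: 0.999
finger_force: 0.0
```

>>> jog_arm(increments=[{"dx":0.13,"dy":0.33,"dz":0,"ax":0,"ay":0,"az":0,"gripper":1},{"dx":0.26,"dy":0.67,"dz":0,"ax":0,"ay":0,"az":0,"gripper":1},{"dx":0.4,"dy":1,"dz":0,"ax":0,"ay":0,"az":0,"gripper":1},{"dx":0.4,"dy":1,"dz":0,"ax":0,"ay":0,"az":0,"gripper":1},{"dx":0.4,"dy":1,"dz":0,"ax":0,"ay":0,"az":0,"gripper":1}])

```text
time: 1.25
eef_pos: [0.4069, -0.2611, 0.2562]
tcp_rot: [0.944, 0.33, -0.0, 0.0]
contact_force: [0.1, -0.0, 0.3]
opening: 1.001
finger_force: 0.0
```

```bash
python3 - <<'E'
from h import *
import pickle
s=get_state(); print(s['time'],s['eef_pos'],s['tcp_rot'],s['qpos'].round(2))
c=cam('wrist'); cv2.imwrite('pics/w2.png',c['frame']); pickle.dump(c,open('w2.pkl','wb'))
E
```

```text
1.25 [ 0.40693291 -0.26106153  0.25624493] [ 9.44026479e-01  3.29869575e-01 -1.78223972e-04  1.95339166e-04] [-0.78 -0.15  2.03 -0.    1.25  0.12]
```

View pics/w2.png

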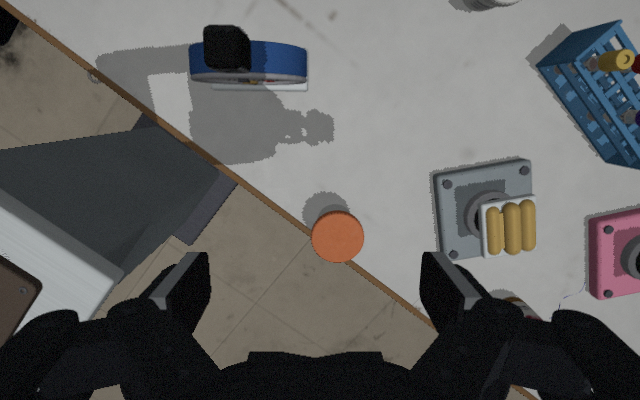

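The wrist view shows the gauge grip at (227,47) with its edges parallel to the image axes. The orange cup is at (337,237) and the stand at (490,215).

```bash
python3 - <<'E'
from h import *
import pickle
c=pickle.load(open('w2.pkl','rb')); s=get_state()
w=np.zeros((400,640),bool); w[15:110,180:320]=1
A,_=pts(c,w); 
for lo,hi in((.125,.17),(.085,.109)):
    Q=A[(A[:,2]>lo)&(A[:,2]<hi)]; print(len(Q),Q[:,2].max(),cv2.minAreaRect((Q[:,:2]*1000).astype(np.float32)))
# top face of grip
Q=A[(A[:,2]>.150)]; r=cv2.minAreaRect((Q[:,:2]*1000).astype(np.float32)); print(r,'delta mm',np.array(r[0])-s['eef_pos'][:2]*1000)
E
```

```text
2080 0.1585909881640464 ((449.3424072265625, -156.9656982421875), (24.97545051574707, 22.499109268188477), 38.06687545776367)
2339 0.10899792573798128 ((447.01263427734375, -158.4505157470703), (27.878568649291992, 84.90031433105469), 38.15044403076172)
((449.52679443359375, -156.7458038330078), (24.436214447021484, 22.370223999023438), 38.188541412353516) delta mm [ 42.84562667 105.17721835]
```

>>> jog_arm(increments=[{"dx":0.12,"dy":0.3,"dz":0,"ax":0,"ay":0,"az":0,"gripper":1},{"dx":0.24,"dy":0.6,"dz":0,"ax":0,"ay":0,"az":0,"gripper":1},{"dx":0.352,"dy":0.87,"dz":0,"ax":0,"ay":0,"az":-0.004,"gripper":1},{"dx":0.352,"dy":0.87,"dz":0,"ax":0,"ay":0,"az":-0.004,"gripper":1}])

```text
time: 1.7
eef_pos: [0.4496, -0.1561, 0.2562]
tcp_rot: [0.945, 0.327, 0.0, -0.0]
contact_force: [-0.2, -0.3, -0.3]
opening: 1.004
finger_force: 0.0
```

>>> jog_arm(increments=[{"dx":0,"dy":0,"dz":-0.2,"ax":0,"ay":0,"az":0,"gripper":1},{"dx":0,"dy":0,"dz":-0.4,"ax":0,"ay":0,"az":0,"gripper":1},{"dx":0,"dy":0,"dz":-0.6,"ax":0,"ay":0,"az":0,"gripper":1},{"dx":0,"dy":0,"dz":-0.8,"ax":0,"ay":0,"az":0,"gripper":1},{"dx":0,"dy":0,"dz":-0.94,"ax":0,"ay":0,"az":0,"gripper":1},{"dx":0,"dy":0,"dz":-0.94,"ax":0,"ay":0,"az":0,"gripper":1}])

```text
time: 2.3
eef_pos: [0.4469, -0.1582, 0.1406]
tcp_rot: [0.946, 0.325, -0.002, -0.002]
contact_force: [-0.4, 0.1, -0.4]
opening: 0.997
finger_force: 0.0
```

>>> jog_arm(increments=[{"dx":0,"dy":0,"dz":0,"ax":0,"ay":0,"az":0,"gripper":-1},{"dx":0,"dy":0,"dz":0,"ax":0,"ay":0,"az":0,"gripper":-1},{"dx":0,"dy":0,"dz":0,"ax":0,"ay":0,"az":0,"gripper":-1},{"dx":0,"dy":0,"dz":0,"ax":0,"ay":0,"az":0,"gripper":-1},{"dx":0,"dy":0,"dz":0,"ax":0,"ay":0,"az":0,"gripper":-1},{"dx":0,"dy":0,"dz":0,"ax":0,"ay":0,"az":0,"gripper":-1},{"dx":0,"dy":0,"dz":0,"ax":0,"ay":0,"az":0,"gripper":-1},{"dx":0,"dy":0,"dz":0,"ax":0,"ay":0,"az":0,"gripper":-1},{"dx":0,"dy":0,"dz":0,"ax":0,"ay":0,"az":0,"gripper":-1},{"dx":0,"dy":0,"dz":0,"ax":0,"ay":0,"az":0,"gripper":-1}], force=70)

```text
time: 3.3
eef_pos: [0.4495, -0.1575, 0.1445]
tcp_rot: [0.945, 0.326, 0.0, 0.001]
contact_force: [-2.6, 0.7, 4.7]
opening: 0.251
finger_force: 69.4
```

>>> jog_arm(increments=[{"dx":0,"dy":0,"dz":0.1,"ax":0,"ay":0,"az":0,"gripper":-1},{"dx":0,"dy":0,"dz":0.3,"ax":0,"ay":0,"az":0,"gripper":-1},{"dx":0,"dy":0,"dz":0.5,"ax":0,"ay":0,"az":0,"gripper":-1},{"dx":0,"dy":0,"dz":0.7,"ax":0,"ay":0,"az":0,"gripper":-1},{"dx":0,"dy":0,"dz":0.92,"ax":0,"ay":0,"az":0,"gripper":-1},{"dx":0,"dy":0,"dz":0.92,"ax":0,"ay":0,"az":0,"gripper":-1}])

```text
time: 3.9
eef_pos: [0.4506, -0.1582, 0.2578]
tcp_rot: [0.945, 0.326, 0.002, 0.003]
contact_force: [-0.4, 0.6, -2.4]
opening: 0.25
finger_force: 68.9
```

>>> jog_arm(increments=[{"dx":0.02,"dy":-0.19,"dz":0,"ax":0,"ay":0,"az":0.01,"gripper":-1},{"dx":0.05,"dy":-0.38,"dz":0,"ax":0,"ay":0,"az":0.02,"gripper":-1},{"dx":0.07,"dy":-0.57,"dz":0,"ax":0,"ay":0,"az":0.03,"gripper":-1},{"dx":0.094,"dy":-0.767,"dz":0,"ax":0,"ay":0,"az":0.04,"gripper":-1}])

```text
time: 4.3
eef_pos: [0.4595, -0.2494, 0.2514]
tcp_rot: [0.935, 0.356, -0.001, -0.002]
contact_force: [-0.2, 0.3, -2.6]
opening: 0.245
finger_force: 69.1
```

>>> jog_arm(increments=[{"dx":0.02,"dy":-0.19,"dz":0,"ax":0,"ay":0,"az":0.01,"gripper":-1},{"dx":0.05,"dy":-0.38,"dz":0,"ax":0,"ay":0,"az":0.02,"gripper":-1},{"dx":0.07,"dy":-0.57,"dz":0,"ax":0,"ay":0,"az":0.03,"gripper":-1},{"dx":0.094,"dy":-0.767,"dz":0,"ax":0,"ay":0,"az":0.04,"gripper":-1}])

```text
time: 4.7
eef_pos: [0.4708, -0.3415, 0.2511]
tcp_rot: [0.923, 0.385, -0.001, -0.002]
contact_force: [-0.4, 0.8, -2.8]
opening: 0.251
finger_force: 69.1
```

>>> jog_arm(increments=[{"dx":0.02,"dy":-0.19,"dz":0,"ax":0,"ay":0,"az":0.01,"gripper":-1},{"dx":0.05,"dy":-0.38,"dz":0,"ax":0,"ay":0,"az":0.02,"gripper":-1},{"dx":0.07,"dy":-0.57,"dz":0,"ax":0,"ay":0,"az":0.03,"gripper":-1},{"dx":0.094,"dy":-0.767,"dz":0,"ax":0,"ay":0,"az":0.04,"gripper":-1},{"dx":0.094,"dy":-0.767,"dz":0,"ax":0,"ay":0,"az":0.04,"gripper":-1},{"dx":0.094,"dy":-0.767,"dz":0,"ax":0,"ay":0,"az":0.04,"gripper":-1},{"dx":0.094,"dy":-0.767,"dz":0,"ax":0,"ay":0,"az":0.04,"gripper":-1},{"dx":0.094,"dy":-0.767,"dz":0,"ax":0,"ay":0,"az":0.04,"gripper":-1}])

```text
time: 5.5
eef_pos: [0.4828, -0.4324, 0.2533]
tcp_rot: [0.91, 0.414, -0.0, -0.001]
contact_force: [0.2, 0.1, -2.3]
opening: 0.247
finger_force: 69.4
```

```bash
python3 - <<'E'
from h import *
import pickle
for i in range(3):
    s=get_state(); w=cam('wrist'); print(s['time'],s['eef_pos'].round(4),np.degrees(R.from_quat(s['tcp_rot']).as_euler('xyz')).round(2),s['contact_force'].round(2),s['opening'])
a,b=cam('scene'),cam('top'); pickle.dump((a,b,w),open('c3.pkl','wb'))
u,v=proj(a,s['eef_pos']).astype(int); v+=30
ca=a['frame'][max(v-90,0):v+90,max(u-90,0):u+90]; cw=w['frame'][:]
g=np.zeros((540,800,3),np.uint8)
ca=cv2.resize(ca,(500,500),interpolation=cv2.INTER_CUBIC); g[:500,:500]=ca
g[:250,500:]=cv2.resize(cw,(300,250)); cv2.imwrite('pics/m3.png',g); print(u,v)
E
```

```text
5.5 [ 0.4828 -0.4324  0.2533] [-1.7993e+02 -2.0000e-02  4.8870e+01] [ 0.16  0.14 -2.29] 0.24742489427373995
5.55 [ 0.4829 -0.4325  0.2536] [-1.7996e+02 -1.0000e-02  4.8870e+01] [-0.68  0.12 -2.21] 0.2513790584944385
5.6 [ 0.483  -0.4327  0.2539] [-1.7999e+02 -1.0000e-02  4.8870e+01] [-0.45  0.75 -2.76] 0.2474633010130813
320 183
```

View pics/m3.png

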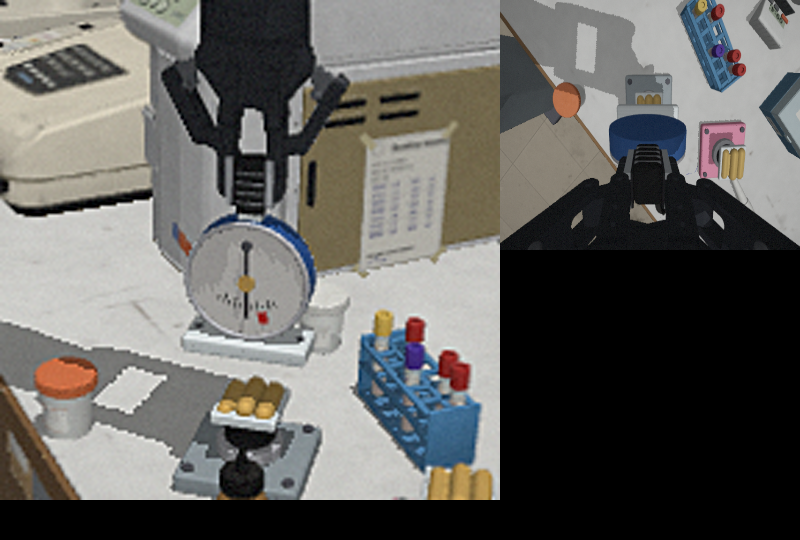

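The scene crop shows the gauge hanging level above the grey stand. Its dial faces the camera, with the pivot at crop (246,245), the needle vertical and the red mark at (262,318). I'll cast these onto the dial plane.

```bash
cat > d.py <<'E'
from h import *
def dial(a,s,yaw=None,off=0.135+.006,lean=0):
    """red mark and pointer in dial coordinates (right=-y, down), about the pivot"""
    t=np.radians(s[1]); X=np.array([np.cos(t),np.sin(t),0]); Y=np.array([-np.sin(t),np.cos(t),0])
    Y,Z=np.cos(lean)*Y+np.sin(lean)*np.array([0,0,1]), np.cos(lean)*np.array([0,0,1])-np.sin(lean)*Y
    O=s[0]-off*Z; p0=O-.0125*X
    def to(uv):
        o,d=rays(a,uv); P=o+d*(((p0-o)@X)/(d@X))[:,None]; return np.c_[-(P-O)@Y,.092-(P-O)@Z]*1000
    f=a['frame']; v,u=np.mgrid[0:400,0:640]; uv=np.c_[u.ravel(),v.ravel()]; q=to(uv).reshape(400,640,2)
    r=np.hypot(q[...,0],q[...,1]); rc=np.hypot(q[...,0],q[...,1]-30)
    F=f.astype(float); red=(F[...,2]-np.maximum(F[...,0],F[...,1])); w=np.clip(red-40,0,None)*(rc<46)*(r>45)
    m=(q*w[...,None]).sum((0,1))/w.sum()
    out={'mark':m,'mark_ang':np.arctan2(m[0],m[1]),'npx':int((w>0).sum())}
    # needle: darkness by angle, radial band between pivot and tip (bob excluded)
    g=F.max(-1); out['pivot']=None
    k=np.clip(110-g,0,None)*(r<8); out['pivot']=(q*k[...,None]).sum((0,1))/max(k.sum(),1)
    k=np.clip(110-g,0,None)*(r>12)*(r<56)*(abs(np.arctan2(q[...,0],q[...,1]))<.5)
    yy=q[...,1][k>0]; xx=q[...,0][k>0]; ww=k[k>0]; out['needle']=np.polyfit(yy,xx,1,w=ww**.5); out['nn']=len(yy)
    return out
E
python3 - <<'E'
from d import *
import pickle
a,b,w=pickle.load(open('c3.pkl','rb')); s=get_state(); pos=s['eef_pos']; yaw=np.degrees(R.from_quat(s['tcp_rot']).as_euler('xyz'))[2]
print(dial(a,(pos,yaw)))
t=np.radians(yaw); M=np.array([[np.cos(t),np.sin(t)],[-np.sin(t),np.cos(t)]])
# bottom of sole and outline of the gauge from depth
for n,c in(('scene',a),('top',b),('wrist',w)):
    A,_=pts(c,np.ones((400,640),bool)); L=np.c_[(A[:,:2]-pos[:2])@M.T,A[:,2]-pos[2]]*1000
    k=(abs(L[:,0])<45)&(abs(L[:,1])<65)&(L[:,2]<-20)&(L[:,2]>-150); Q=L[k]; so=Q[Q[:,2]<-122]
    print(n,'sole',len(so),np.percentile(so,[1,99],axis=0).round(1).tolist() if len(so) else '')
    di=Q[(Q[:,2]>-100)&(Q[:,2]<-35)]; print(' disc',len(di),np.percentile(di,[1,99],axis=0).round(1).tolist() if len(di) else '')
# stand
    B=A[(np.hypot(A[:,0]-.4835,A[:,1]+.4338)<.085)]; B=B[(B[:,2]>.011)&(B[:,2]<.026)]
    if len(B)>200: print(' base',cv2.minAreaRect((B[:,:2]*1000).astype(np.float32)))
E
```

```text
{'mark': array([12.23254946, 62.37997841]), 'mark_ang': np.float64(0.19364022645758502), 'npx': 15, 'pivot': array([-1.00876099,  5.08431884]), 'needle': array([ 0.05749039, -2.67937319]), 'nn': 29}
scene sole 539 [[-22.3, -47.2, -144.8], [16.4, 46.5, -122.5]]
 disc 1263 [[-16.3, -46.7, -99.4], [8.7, 45.6, -36.5]]
 base ((482.76226806640625, -436.8240966796875), (99.936767578125, 99.59273529052734), 49.299034118652344)
top sole 43 [[-19.9, 7.7, -135.2], [19.9, 34.5, -128.3]]
 disc 3 [[-14.3, 22.2, -52.2], [-13.7, 38.7, -37.7]]
 base ((478.8555603027344, -429.5270690917969), (100.60718536376953, 50.695831298828125), 46.30052947998047)
wrist sole 2451 [[6.9, -45.3, -140.6], [21.2, 48.2, -123.6]]
 disc 8296 [[-10.9, -43.3, -98.3], [12.5, 45.9, -35.5]]
 base ((501.561767578125, -413.0810852050781), (46.04594802856445, 100.0461654663086), 48.82943344116211)
```

>>> jog_arm(increments=[{"dx":0.005,"dy":-0.012,"dz":-0.08,"ax":0,"ay":0,"az":0.002,"gripper":-1},{"dx":0.005,"dy":-0.012,"dz":-0.16,"ax":0,"ay":0,"az":0.002,"gripper":-1},{"dx":0.005,"dy":-0.012,"dz":-0.22,"ax":0,"ay":0,"az":0.002,"gripper":-1},{"dx":0.005,"dy":-0.012,"dz":-0.26,"ax":0,"ay":0,"az":0.002,"gripper":-1},{"dx":0.005,"dy":-0.012,"dz":-0.26,"ax":0,"ay":0,"az":0.002,"gripper":-1},{"dx":0.005,"dy":-0.012,"dz":-0.26,"ax":0,"ay":0,"az":0.002,"gripper":-1}])

```text
time: 6.35
eef_pos: [0.4834, -0.435, 0.2226]
tcp_rot: [0.91, 0.415, -0.0, -0.0]
contact_force: [0.7, -0.6, -2.5]
opening: 0.251
finger_force: 69.4
```

>>> jog_arm(increments=[{"dx":0,"dy":0,"dz":-0.01,"ax":0,"ay":0,"az":0,"gripper":-1},{"dx":0,"dy":0,"dz":-0.02,"ax":0,"ay":0,"az":0,"gripper":-1},{"dx":0,"dy":0,"dz":-0.03,"ax":0,"ay":0,"az":0,"gripper":-1},{"dx":0,"dy":0,"dz":-0.04,"ax":0,"ay":0,"az":0,"gripper":-1},{"dx":0,"dy":0,"dz":-0.05,"ax":0,"ay":0,"az":0,"gripper":-1},{"dx":0,"dy":0,"dz":-0.06,"ax":0,"ay":0,"az":0,"gripper":-1},{"dx":0,"dy":0,"dz":-0.075,"ax":0,"ay":0,"az":0,"gripper":-1},{"dx":0,"dy":0,"dz":-0.075,"ax":0,"ay":0,"az":0,"gripper":-1},{"dx":0,"dy":0,"dz":-0.075,"ax":0,"ay":0,"az":0,"gripper":-1},{"dx":0,"dy":0,"dz":-0.075,"ax":0,"ay":0,"az":0,"gripper":-1}])

```text
time: 7.35
eef_pos: [0.4835, -0.435, 0.2141]
tcp_rot: [0.91, 0.415, 0.0, 0.0]
contact_force: [0.1, 0.9, 1.0]
opening: 0.248
finger_force: 70.0
```

```bash
python3 - <<'E'
from d import *
import pickle
F=[]
for i in range(8):
    s=get_state(); a=cam('scene'); F.append(s['contact_force'])
pos=s['eef_pos']; e=np.degrees(R.from_quat(s['tcp_rot']).as_euler('xyz')); yaw=e[2]
print(s['time'],pos.round(4),e.round(2),np.mean(F,0).round(2),np.std(F,0).round(2))
pickle.dump((a,pos,yaw),open('c4.pkl','wb'))
print(dial(a,(pos,yaw),off=.1445))
A,_=pts(a,np.ones((400,640),bool)); t=np.radians(yaw); M=np.array([[np.cos(t),np.sin(t)],[-np.sin(t),np.cos(t)]])
L=np.c_[(A[:,:2]-pos[:2])@M.T*1000,A[:,2]*1000]; k=(L[:,0]>-30)&(L[:,0]<-10)&(abs(L[:,1])<55)
so=L[k&(L[:,2]>55)&(L[:,2]<85)]; print(np.percentile(so,[1,99],axis=0).round(1).tolist())
f=a['frame']; u,v=proj(a,pos).astype(int); v+=35
cv2.imwrite('pics/m4.png',cv2.resize(f[v-60:v+60,u-60:u+60],(600,600),interpolation=cv2.INTER_CUBIC))
E
```

```text
7.7 [ 0.4835 -0.435   0.2138] [1.7997e+02 1.0000e-02 4.9010e+01] [-0.06  0.44  1.2 ] [0.53 0.42 0.25]
{'mark': array([12.09713467, 59.15292996]), 'mark_ang': np.float64(0.20172456447482134), 'npx': 15, 'pivot': array([-1.20493   ,  3.02527901]), 'needle': array([ 0.05356989, -1.91034551]), 'nn': 35}
[[-28.0, -46.5, 55.5], [-10.4, 45.8, 84.5]]
```

View pics/m4.png

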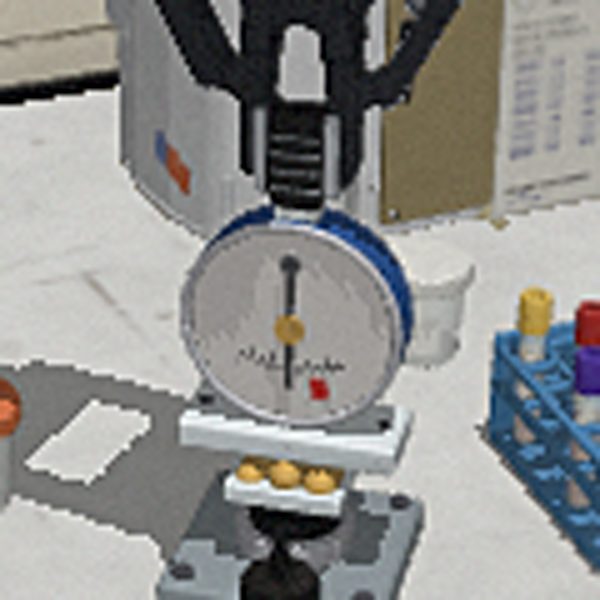

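The crop shows the gauge level on the stud, centred over the three ridges. The pivot is at (289,264), the needle tip at (289,388) and the mark at (319,389), so the mark angle is about 0.22 rad. The load is about 3.8 N, which puts the seat roughly 5 mm down. Next I rock by 0.22 rad about the stud.

>>> jog_arm(increments=[{"dx":0.02,"dy":-0.0173,"dz":-0.0003,"ax":0.0092,"ay":0.0106,"az":0,"gripper":-1},{"dx":0.04,"dy":-0.0347,"dz":-0.0012,"ax":0.0184,"ay":0.0211,"az":0,"gripper":-1},{"dx":0.06,"dy":-0.052,"dz":-0.0026,"ax":0.0276,"ay":0.0317,"az":0,"gripper":-1},{"dx":0.08,"dy":-0.0693,"dz":-0.0047,"ax":0.0368,"ay":0.0423,"az":0,"gripper":-1},{"dx":0.1,"dy":-0.0867,"dz":-0.0073,"ax":0.046,"ay":0.0528,"az":0,"gripper":-1},{"dx":0.12,"dy":-0.104,"dz":-0.0104,"ax":0.0551,"ay":0.0634,"az":0,"gripper":-1},{"dx":0.14,"dy":-0.1213,"dz":-0.0142,"ax":0.0643,"ay":0.074,"az":0,"gripper":-1},{"dx":0.16,"dy":-0.1386,"dz":-0.0171,"ax":0.0735,"ay":0.0846,"az":0,"gripper":-1},{"dx":0.18,"dy":-0.156,"dz":-0.0195,"ax":0.0827,"ay":0.0951,"az":0,"gripper":-1},{"dx":0.199,"dy":-0.1733,"dz":-0.0213,"ax":0.0919,"ay":0.1057,"az":0,"gripper":-1}])

```text
time: 8.75
eef_pos: [0.5076, -0.4559, 0.2111]
tcp_rot: [0.904, 0.412, -0.046, -0.101]
contact_force: [0.2, 0.5, 1.1]
opening: 0.245
finger_force: 70.0
```

>>> jog_arm(increments=[{"dx":0,"dy":0,"dz":0,"ax":0,"ay":0,"az":0,"gripper":-1},{"dx":0,"dy":0,"dz":0,"ax":0,"ay":0,"az":0,"gripper":-1},{"dx":0,"dy":0,"dz":0,"ax":0,"ay":0,"az":0,"gripper":-1},{"dx":0,"dy":0,"dz":0,"ax":0,"ay":0,"az":0,"gripper":-1},{"dx":0,"dy":0,"dz":0,"ax":0,"ay":0,"az":0,"gripper":-1},{"dx":0,"dy":0,"dz":0,"ax":0,"ay":0,"az":0,"gripper":-1},{"dx":0,"dy":0,"dz":0,"ax":0,"ay":0,"az":0,"gripper":-1},{"dx":0,"dy":0,"dz":0,"ax":0,"ay":0,"az":0,"gripper":-1},{"dx":0,"dy":0,"dz":0,"ax":0,"ay":0,"az":0,"gripper":-1},{"dx":0,"dy":0,"dz":0,"ax":0,"ay":0,"az":0,"gripper":-1}])

```text
time: 9.75
eef_pos: [0.5074, -0.4558, 0.2112]
tcp_rot: [0.904, 0.412, -0.045, -0.1]
contact_force: [2.1, -1.6, 1.1]
opening: 0.246
finger_force: 70.0
```

```bash
python3 - <<'E'
from d import *
import pickle
F=[];I=[]
for i in range(12):
    s=get_state(); a=cam('scene'); F.append(s['contact_force']); I.append(a['frame'].astype(float))
a['frame']=np.mean(I,0).round().astype(np.uint8)
pos=s['eef_pos']; Rm=R.from_quat(s['tcp_rot']).as_matrix(); z=-Rm[:,2]
lean=np.arctan2(np.hypot(z[0],z[1]),z[2]); yaw=np.degrees(np.arctan2(z[0],-z[1]))
print(s['time'],pos.round(4),'lean',lean.round(4),'yaw',yaw.round(2),'x yaw',np.degrees(np.arctan2(Rm[1,0],Rm[0,0])).round(2),np.mean(F,0).round(2))
print(dial(a,(pos,yaw),off=.1445,lean=lean))
f=a['frame']; pickle.dump((a,pos,yaw,lean),open('c5.pkl','wb'))
u,v=proj(a,pos-.08*z).astype(int)
cv2.imwrite('pics/m5.png',cv2.resize(f[v-45:v+45,u-45:u+45],(600,600),interpolation=cv2.INTER_CUBIC)); print(u-45,v-45)
E
```

```text
10.3 [ 0.5074 -0.4558  0.2112] lean 0.2196 yaw 49.0 x yaw 49.01 [ 1.45 -0.95  1.37]
{'mark': array([13.66932509, 59.51503314]), 'mark_ang': np.float64(0.2257630442446374), 'npx': 10, 'pivot': array([-0.52250502,  2.65853013]), 'needle': array([0.0869945 , 1.43879637]), 'nn': 34}
281 163
```

View pics/m5.png

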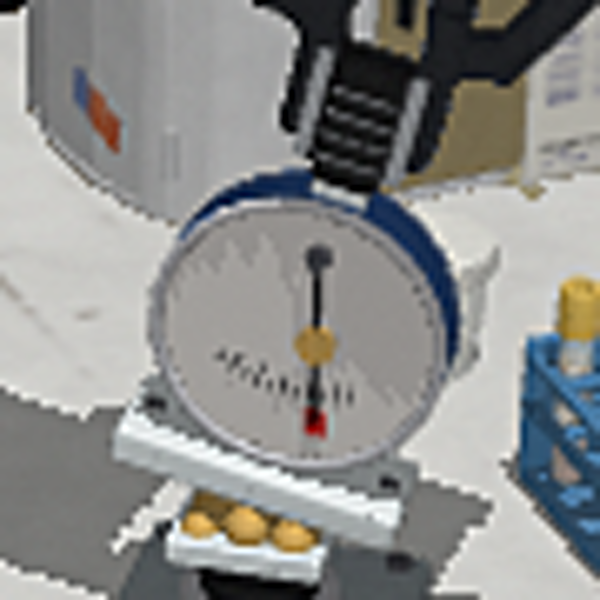

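The crop shows the needle hanging from the pivot (318,258) through the bob (315,345) into the red mark (315,422), with the sole resting on the stud. One numeric check of this before handing in.

```bash
python3 - <<'E'
from h import *
import pickle
a,pos,yaw,lean=pickle.load(open('c5.pkl','rb'))
f=cv2.resize(a['frame'][163:253,281:371],(600,600),interpolation=cv2.INTER_CUBIC).astype(float)
B,G,Rr=f[...,0],f[...,1],f[...,2]; v,u=np.mgrid[0:600,0:600]
def cen(w,x0,x1,y0,y1):
    w=np.clip(w,0,None)*((u>x0)&(u<x1)&(v>y0)&(v<y1)); return np.array([(w*u).sum(),(w*v).sum()])/w.sum()
p=cen(120-f.max(-1),295,340,240,275); b=cen(np.minimum(Rr,G)-B-40,285,345,315,375); m=cen(Rr-np.maximum(B,G)-40,285,350,395,450)
print(p,b,m,'needle-mark px/6.67',(p+(b-p)*(m[1]-p[1])/(b[1]-p[1])-m)[0]/6.67)
t=np.radians(yaw);X=np.array([np.cos(t),np.sin(t),0]);q=pos-np.array([np.sin(t),-np.cos(t),0])*np.sin(lean)*.08-[0,0,.08*np.cos(lean)]-.0125*X
o=q-[0,0,.05]; print('image vertical slope',(proj(a,o)-proj(a,q)), 'actual dir p->m',(m-p)/6.67,'p->b',(b-p)/6.67)
E
```

```text
[317.56750221 259.22129165] [315.09150504 345.35247589] [316.42817544 425.79697769] needle-mark px/6.67 -0.5471054822865681
image vertical slope [-0.57720224 20.79472749] actual dir p->m [-0.17081361 24.97386597] p->b [-0.37121397 12.91322103]
```

>>> jog_arm(increments=[{"dx":0.005,"dy":-0.0046,"dz":-0.001,"ax":0.0025,"ay":0.0029,"az":0,"gripper":-1},{"dx":0.0106,"dy":-0.0092,"dz":-0.002,"ax":0.005,"ay":0.0058,"az":0,"gripper":-1},{"dx":0.0106,"dy":-0.0092,"dz":-0.002,"ax":0.005,"ay":0.0058,"az":0,"gripper":-1},{"dx":0.0106,"dy":-0.0092,"dz":-0.002,"ax":0.005,"ay":0.0058,"az":0,"gripper":-1},{"dx":0.0106,"dy":-0.0092,"dz":-0.002,"ax":0.005,"ay":0.0058,"az":0,"gripper":-1},{"dx":0.0106,"dy":-0.0092,"dz":-0.002,"ax":0.005,"ay":0.0058,"az":0,"gripper":-1},{"dx":0.0106,"dy":-0.0092,"dz":-0.002,"ax":0.005,"ay":0.0058,"az":0,"gripper":-1},{"dx":0.0106,"dy":-0.0092,"dz":-0.002,"ax":0.005,"ay":0.0058,"az":0,"gripper":-1},{"dx":0.0106,"dy":-0.0092,"dz":-0.002,"ax":0.005,"ay":0.0058,"az":0,"gripper":-1},{"dx":0.0106,"dy":-0.0092,"dz":-0.002,"ax":0.005,"ay":0.0058,"az":0,"gripper":-1}])

```text
time: 11.35
eef_pos: [0.5086, -0.4568, 0.211]
tcp_rot: [0.904, 0.412, -0.048, -0.105]
contact_force: [2.9, -1.9, 1.7]
opening: 0.248
finger_force: 70.0
```

>>> jog_arm(increments=[{"dx":0,"dy":0,"dz":0,"ax":0,"ay":0,"az":0,"gripper":-1},{"dx":0,"dy":0,"dz":0,"ax":0,"ay":0,"az":0,"gripper":-1},{"dx":0,"dy":0,"dz":0,"ax":0,"ay":0,"az":0,"gripper":-1},{"dx":0,"dy":0,"dz":0,"ax":0,"ay":0,"az":0,"gripper":-1},{"dx":0,"dy":0,"dz":0,"ax":0,"ay":0,"az":0,"gripper":-1},{"dx":0,"dy":0,"dz":0,"ax":0,"ay":0,"az":0,"gripper":-1}])

```text
time: 11.95
eef_pos: [0.5086, -0.4568, 0.2109]
tcp_rot: [0.904, 0.412, -0.048, -0.105]
contact_force: [2.4, -1.3, 1.5]
opening: 0.247
finger_force: 70.0
```

```bash
python3 - <<'E'
from h import *
F=[]
I=[]
for i in range(12):
    s=get_state(); a=cam('scene'); F.append(s['contact_force']); I.append(a['frame'].astype(float))
z=-R.from_quat(s['tcp_rot']).as_matrix()[:,2]
u0,v0=proj(a,s['eef_pos']-.08*z).astype(int)-45
f=cv2.resize(np.mean(I,0).astype(np.float32)[v0:v0+90,u0:u0+90],(600,600),interpolation=cv2.INTER_CUBIC)
cv2.imwrite('pics/m6.png',f)
print(s['time'],s['eef_pos'].round(4),'lean',np.arccos(z[2]).round(4),np.mean(F,0).round(2),abs(s['dq']).max().round(4),s['finger_force'])
E
```

```text
12.5 [ 0.5086 -0.4568  0.2109] lean 0.2319 [ 2.54 -1.98  1.51] 0.0022 70.03555297851562[ WARN:0@6.874] global loadsave.cpp:1063 imwrite_ Unsupported depth image for selected encoder is fallbacked to CV_8U.
```

View pics/m6.png

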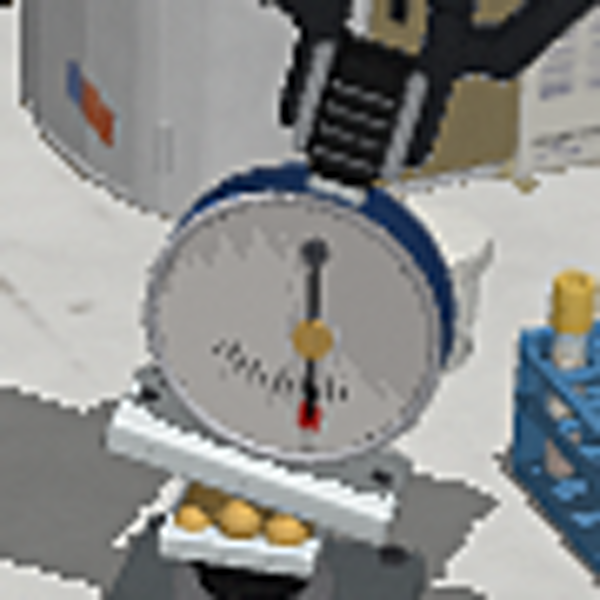

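The needle now ends at (309,410), in the middle of the red mark, with red on both sides. The load is about 4.4 N, so the seat is roughly 6 mm down, and the arm is still. Handing in.

```bash
python3 -c "
from plant import job
print(job.sign_off())"
```

```text
the job is handed in; nothing more can be done
None
```

I've handed the job in at about 12.5 s of the 42 s: the gauge is still gripped and resting on the stud, leaned 0.232 rad with its pointer on the red mark and the seat pressed down about 6 mm (estimated from the load; the stop is at 20 mm).

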